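Tip the case back on the rail and slide the book-end under it

ROBOT

A 7-joint arm with a two-finger parallel gripper is mounted at the origin on the work surface. World frame = base frame: x ahead of the robot, y to its left, z up, the work surface at z = 0. Lengths are in m, angles in rad, forces in N, time in s.
With the tool pointing down it reaches from about 0.4 to 0.875 m from the base axis. Payload 19.3 kg.
Tool frame: the origin (TCP) lies midway between the tips of the shut fingers; the grasp point (between the pads) lies 19 mm behind it; x points along the fingers, y is the direction in which the jaws open and shut, and the axes are right-handed (so a half turn about x gives the same grasp; the last joint's range is limited). The gripper opens to 85 mm and grips with 20 to 120 N. Pads are 22 mm wide; open, the fingers measure 114 mm over their backs; the gripper's body (76 mm by 85 mm) begins 54 mm behind the grasp point. The pads swing forward as they close: fully open they stand 13 mm farther back than shut.
Start: joints at [-1.298, 0.521, -0.036, 1.599, 0.021, 1.021, -0.113], TCP at [0.21, 0.589, 0.231] pointing down, gripper open.
Joint ranges: [-2.91, 2.91], [-0.3, 2.13], [-1.5, 1.42], [0.17, 2.43], [-1.26, 4.41], [0.16, 1.93], [-2.52, 2.52]. Speed limits (rad/s): [1.89, 1.89, 2.39, 2.39, 3.01, 3.01, 3.01].

INTERFACE

Orientations are given as [roll, pitch, yaw] about the fixed x, y, z axes, in that order (R = Rz(yaw) Ry(pitch) Rx(roll)).
In Python, from workcell import telemetry, vision, workorder gives the robot as it stands. The module is installed in compiled form; this text tells all that it offers.
- The arm moves only by the tool play_rows, never from a script. Its argument "deltas" is a list of rows, each a list of 7 numbers: the shift along the world's x, y, z in mm, then the turn, a rotation vector about the world's x, y, z in degrees, then the finger opening in mm, from 0 to 85.4. In form: [[x, y, z, wx, wy, wz, jaw], ...]. A call has 1 to 8 rows; each row shifts and turns the commanded pose from where the row before left it; what a row does not reach is not made up. A row lasts 1/8 s, in which the tool goes at most 62.5 mm and 10.7 degrees, less where a joint would pass 70% of its speed; a pose out of reach is approached as far as the arm can. A call with a gripper value outside its range is refused whole. The fingers move at their own pace and stop on an object; "grip_force" is the grip in N (left out, the last holds). Time passes only in rows, so rows that do not move let the fingers close. It gives the time, the measured TCP pose, the force and the opening at its end, in the units of the state.
- telemetry.observe(): the state, without advancing time (a new reading comes with each control period).
- vision.grab_frame(name): name is "side" or "top" or "wrist"; returns the picture (384x512x3 uint8, red, green, blue); there is no depth.
- vision.camera_info(name): a dict with "mtx" (3x3 intrinsics, pixels), "rvec" (rotation vector, rad) and "tvec" (3), from world to camera coordinates, as OpenCV has them. Camera axes: x right, y down, z forward; pixel columns grow to the right and rows downward; lengths in m; the calibration is good to about 2 mm. A picture is of the moment at which its call begins: read the wrist's pose just before it. camera_info takes no time and is no camera call; for the wrist camera it gives the pose at the moment of the call.
- workorder.job_done(): hands the job in, once; it reports no verdict.
The state is a dict: "clock": time; "qpos": joint angles; "qd": joint speeds; "joint_efforts": joint torques, N m; "position": TCP position; "tool_rot": TCP orientation; "force": force on the tool from outside, world axes, zero at the start; "moment": the same for the moment, N m; "grip_width": finger opening in m.
Only numpy, scipy, OpenCV 4.12 (cv2) and the standard library are available. Lean on these libraries where they do the work, as an engineer would, in place of code of your own. Each camera call takes 0.05 s, during which the arm holds its last target. There are 200 camera calls.

TASK

Secure the blue carrying case with the red book-end: tip the case back on its rear bottom edge until it rests by itself against the steel rail behind it, then slide the book-end's flat blade fully under its raised front, with the book-end centred on and square to the case's front, and let go. Then gently lower the case so that it stands level on the blade with its front close against the book-end's upright, never lifting the case off the bench or letting it drop, and leave the bottle, jar and flask alone.

Things in the scene. Friction and masses are not known exactly. Their poses are not given: they have to be found in the camera images.
- case: Blue hard plastic carrying case, loose, 0.4 to 0.75 kg, 70 mm deep (x), 120 mm wide (y), 140 mm tall (z) plus a black handle on top; centre of mass about 75 mm up, mid-depth. Origin: centre of its underside. +x points to its back (to the rail), -x to its front with two steel latches, z up. It stands upright at the start, its rear bottom edge 65 to 85 mm from the rail's axis.
- case_bar (a point): Centre of the round handle bar on top of the case: 14 mm in diameter, running along the case's y, 76 mm clear between its two posts, 42 mm above the top of the case (182 mm above its underside) and over the middle of its depth. The bar is fixed to the case and turns with it: held tightly by level fingers it can drag or lift the case. Axes as case.
- case_heel (a point): Middle of the rear bottom edge of the case, the edge on which it is tipped. Axes as case. Tipped back, the case passes its balance at about 25 degrees and rests on the rail at about 34 to 40 degrees.
- rail: Fixed retaining rail: a level steel bar, 12 mm thick, 300 mm long along y, its axis 90 mm above the bench, on two white posts at its ends (y = +-150 mm; 18 mm square, 98 mm tall, on foot plates 60 by 40 by 6 mm). Origin: on the bench below the middle of the bar. -x points towards the case.
- bookend: Red steel book-end, loose, 0.30 kg, L-shaped: a flat blade 4 mm thick, 90 mm wide (y), lies on the bench and reaches 66 mm along +x from the inner face of an upright 4 mm thick, 90 mm wide, 114 mm tall. Origin: on the bench, on the upright's inner face, mid-width. +x points along the blade to its tip, z up. It stands on its blade at the start.
- bookend_grip (a point): Centre of the black grip along the top of the upright: 12 mm thick (x), 60 mm wide (y), 26 mm tall, its centre 109 mm above the underside of the blade and 6 mm behind the inner face of the upright (the grip's inner face is flush with it; its top is 122 mm up). Axes as bookend.
- bookend_tip (a point): Middle of the blade's leading edge, on its upper face: 66 mm ahead of the upright's inner face, 4 mm above the blade's underside. Axes as bookend. Pushed under the leaning case, it comes to touch the underside about 5 to 8 mm before the rear edge.
- amber_bottle: Bystander: amber bottle, 60 mm across, 140 mm tall, behind the rail. Origin: centre of its underside.
- white_jar: Bystander: white jar with a red cap, 64 mm across, 100 mm tall, behind the rail. Origin: centre of its underside.
- flask: Bystander: greenish conical flask, 72 mm across its foot, 110 mm tall, beside the case. Origin: centre of its underside.
Things that resemble listed ones, but are neither listed nor needed, are in the scene too. Leave any yellow look-alike of the bookend alone.

How it is judged:
On the way, in this order (a step that is already met when the one before it is completed fails the run):
1. The case, let go, leans back on the rail by itself, on its rear bottom edge (tilted over 29 degrees) (angle between case's own z axis and vertical above 0.5 rad and contact force between case and rail above 0.1 N and contact force between the fingers and case below 0.1 N and linear speed of case below 0.03 m/s), for 0.3 s.
2. While the case still leans on the rail, the book-end stands flat with its blade under the case, its tip within 16 mm of the rear edge and within 15 mm of the case's middle, and is let go (angle between case's own z axis and vertical above 0.5 rad and angle between bookend's own z axis and vertical below 0.05 rad and contact force between the fingers and case below 0.1 N and contact force between the fingers and bookend below 0.1 N and height (world z) of bookend below 0.003 m and x of case_heel in the frame of bookend between 0.05 and 0.082 m and y of case_heel in the frame of bookend between -0.015 and 0.015 m), for 0.2 s.
At the end, for the whole second after the job is handed in: The case stands level (within 2 degrees) and at rest on the flat-lying blade; its front is within 10 mm of the book-end's upright, centred within 15 mm and square within 8 degrees, its middle within 180 mm of the middle of the rail; nothing is held (angle between each of case, bookend's own z axis and vertical below 0.035 rad and height (world z) of bookend below 0.003 m and height (world z) of case between 0.0025 and 0.006 m and x of case in the frame of bookend between 0.033 and 0.045 m and y of case in the frame of bookend between -0.015 and 0.015 m and angle between the x axis of case and the x axis of bookend, either way round below 0.14 rad and horizontal distance between case and rail below 0.18 m and linear speed of each of case, bookend below 0.01 m/s); the robot touches nothing.
It fails at once if The case is lifted off the bench (the middle of its rear bottom edge more than 20 mm up) (height (world z) of case_heel above 0.02 m).
It fails at once if The case is dropped or thrown over (turns faster than 2.5 rad/s) (angular speed of case above 2.5 rad/s).
It fails at once if The amber bottle is shifted by more than 20 mm or tipped (distance of amber_bottle from where it was at the start of the episode above 0.02 m or angle between amber_bottle's own z axis and vertical above 0.35 rad).
It fails at once if The white jar is shifted by more than 20 mm or tipped (distance of white_jar from where it was at the start of the episode above 0.02 m or angle between white_jar's own z axis and vertical above 0.35 rad).
It fails at once if The flask is shifted by more than 20 mm or tipped (distance of flask from where it was at the start of the episode above 0.02 m or angle between flask's own z axis and vertical above 0.35 rad).
It also fails if it takes over 67 s, if anything falls off the work surface, if the arm or the gripper's body presses on something with over 40 N, if the wrist force passes 120 N, or if a joint passes its speed limit or range.

## Working session

There is one attempt and no reset: what is moved stays moved. The work goes in short steps, Python scripts to look and compute and a tool call to move; the robot and the scene stay as the last step left them, time stands still between calls to the robot, and variables do not carry over. Pictures are saved under pics/ and viewed, about 8 in all and at most 12, crops included, and the job is handed in when it is done.

Besides the shell and the picture viewer there is one more tool, called after ">>>" as name([rows], argument=value, ...), one row to a line, values as JSON. play_rows: Moves the arm, as the interface text tells. Its arguments: {"type":"object","properties":{"deltas":{"type":"array","items":{"type":"array","items":{"type":"number"}}},"grip_force":{"type":"number"}},"required":["deltas"]}

```bash
mkdir -p pics; cat > h.py <<'E'
import numpy as np, cv2
from workcell import telemetry, vision, workorder
def snap(n,f):
    im=vision.grab_frame(n); cv2.imwrite(f'pics/{f}.png',im[:,:,::-1]); return im
def cam(n):
    c=vision.camera_info(n); return np.array(c['mtx'],float),np.array(c['rvec'],float).ravel(),np.array(c['tvec'],float).ravel()
def ray(n,px):
    K,r,t=cam(n); R=cv2.Rodrigues(r)[0]; d=R.T@np.linalg.inv(K)@np.array([px[0],px[1],1.]); return -R.T@t,d
def at(n,px,z):
    c,d=ray(n,px); return c+d*(z-c[2])/d[2]
def proj(n,P):
    K,r,t=cam(n); return cv2.projectPoints(np.array(P,float).reshape(-1,3),r,t,K,None)[0].reshape(-1,2)
E
python3 - <<'E'
from h import *
a=snap('side','s0');b=snap('top','t0')
cv2.imwrite('pics/both0.png',cv2.resize(np.hstack([a,b])[:,:,::-1],(800,300)))
s=telemetry.observe(); print(s)
for n in('side','top'):
    c,d=ray(n,(256,192)); print(n,c,d, cam(n)[0][0,0])
E
```

```text
{'clock': 0.1, 'qpos': array([-1.29820659,  0.52200205, -0.03630933,  1.59992087,  0.02118225,
        1.02109109, -0.11280574]), 'qd': array([-0.0010957 , -0.0019451 ,  0.00065123, -0.00152661, -0.00031967,
       -0.00019251,  0.00052687]), 'joint_efforts': array([ 3.35329867e-03, -9.28479624e+01,  1.98364198e+00, -3.70530009e+01,
        1.80919643e-02,  5.39591303e-03, -6.91368678e-05]), 'position': array([0.2100112 , 0.58835246, 0.23076458]), 'tool_rot': array([-1.50779908,  1.56975923, -1.85063105]), 'force': array([-0.81887304, -0.43487889,  0.40254544]), 'moment': array([ 0.01009157,  0.00645546, -0.00486153]), 'grip_width': 0.08545908251102817}
side [ 0.09340086 -0.54231614  0.86891291] [ 0.49365849  0.51637893 -0.69990618] 402.5039492467386
top [ 0.50474137 -0.0132429   1.27379132] [ 0.06310407 -0.00321911 -0.99813975] 483.35336907367207
```

View pics/t0.png

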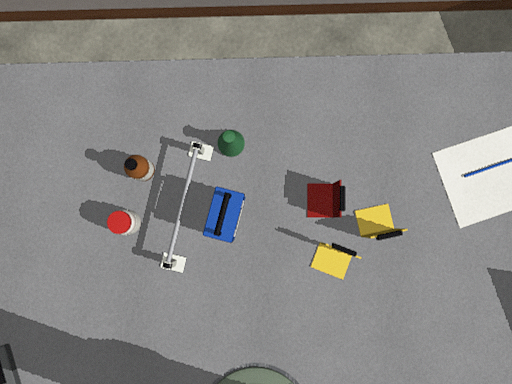

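View pics/s0.png

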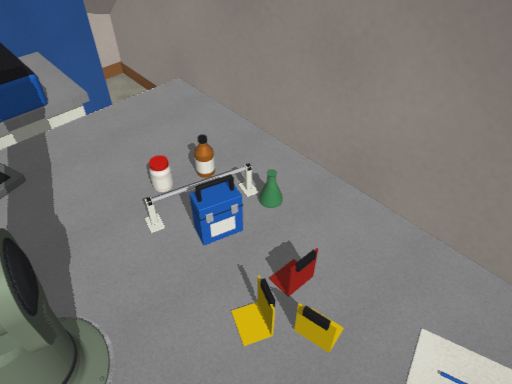

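```bash
cat >> h.py <<'E'
from scipy.optimize import minimize
def T(p,P):
    x,y,a=p; c,s=np.cos(a),np.sin(a); P=np.array(P,float); return np.c_[x+c*P[:,0]-s*P[:,1],y+s*P[:,0]+c*P[:,1],P[:,2]]
def box(a,b,c): return [[i,j,k] for i in a for j in b for k in c]
CASE=box((-.035,.035),(-.06,.06),(0,.14))
BE=[np.array(box((-.004,0),(-.045,.045),(0,.114))),np.array(box((0,.066),(-.045,.045),(0,.004))),np.array(box((-.012,0),(-.03,.03),(.096,.122)))]
S=4
def poly(n,parts,p):
    m=np.zeros((384*S,512*S),np.uint8)
    for P in parts:
        h=cv2.convexHull(((proj(n,T(p,P))+.5)*S).astype(np.float32)); cv2.fillPoly(m,[np.round(h).astype(np.int32)],1)
    return m
def fit(masks,parts,p0):
    big={n:cv2.resize(m.astype(np.uint8),None,fx=S,fy=S,interpolation=cv2.INTER_NEAREST) for n,m in masks.items()}
    def f(q):
        v=0
        for n,m in big.items():
            g=poly(n,parts,q*[1e-2,1e-2,.1]); v+=1-(m&g).sum()/(m|g).sum()
        return v
    q=np.array(p0)/[1e-2,1e-2,.1]
    for _ in range(2):
        r=minimize(f,q,method='Nelder-Mead',options=dict(initial_simplex=np.vstack([q,q+np.diag([1,1,1.])]),maxiter=120)); q=r.x
    return q*[1e-2,1e-2,.1],r.fun
def biggest(m,near=None):
    k,l,st,ce=cv2.connectedComponentsWithStats(m.astype(np.uint8))
    i=1+np.argmax(st[1:,4]) if near is None else 1+np.argmin(np.hypot(*(ce[1:]-near).T)+ (st[1:,4]<30)*1e3)
    return (l==i).astype(np.uint8)
def hull(m):
    h=cv2.convexHull(cv2.findNonZero(m)); o=np.zeros_like(m); cv2.fillPoly(o,[h],1); return o
def hsv(im): return cv2.cvtColor(im,cv2.COLOR_RGB2HSV).astype(int)
def bluem(im,near):
    h=hsv(im); return hull(biggest((abs(h[...,0]-112)<12)&(h[...,1]>130)&(h[...,2]>50),near))
def redm(im,near):
    h=hsv(im); m=((h[...,0]<8)|(h[...,0]>172))&(h[...,1]>120)&(h[...,2]>40)
    m=biggest(m,near); d=cv2.dilate(m,np.ones((9,9)))
    blk=(h[...,2]<45)&(d>0)
    return m|cv2.morphologyEx(blk.astype(np.uint8),cv2.MORPH_OPEN,np.ones((3,3)))
E
cat > m0.py <<'E'
from h import *
a=cv2.imread('pics/s0.png')[:,:,::-1].copy();b=cv2.imread('pics/t0.png')[:,:,::-1].copy()
c0=at('top',(224,215),.07);b0=at('top',(325,200),.01);print(c0,b0)
r1,r2=at('top',(196.5,148.5),.098),at('top',(168,264.5),.098);print('rail',r1,r2,(r1+r2)/2,np.linalg.norm(r1-r2))
d=r1-r2; yr=np.arctan2(d[0],-d[1]); yr=np.arctan2(-d[1],d[0]) ; n=np.array([-d[1],d[0]])/np.linalg.norm(d[:2]); print('normal',n,np.degrees(np.arctan2(n[1],n[0])))
cm={'side':bluem(a,(217,212)),'top':bluem(b,(224,215))}
pc,f=fit(cm,[CASE],[c0[0],c0[1],np.arctan2(n[1],n[0])]);print('case',pc,np.degrees(pc[2]),f)
bm={'side':redm(a,(295,272)),'top':redm(b,(325,200))}
pb,f=fit(bm,BE,[b0[0],b0[1]-.03,np.pi/2]);print('be',pb,np.degrees(pb[2]),f)
for n,im in(('side',a),('top',b)):
    for parts,p,m,c in(([CASE],pc,cm,(255,255,0)),(BE,pb,bm,(0,255,0))):
        g=poly(n,parts,p)
        big=im if 0 else None
        cs,_=cv2.findContours(g,cv2.RETR_EXTERNAL,cv2.CHAIN_APPROX_NONE)
        if c==(255,255,0): I=cv2.resize(im,None,fx=S,fy=S,interpolation=cv2.INTER_NEAREST) 
        cv2.drawContours(I,cs,-1,c,2)
    x,y=(160,140) if n=='side' else (150,110)
    w=I[y*S:(y+170)*S,x*S:(x+200)*S]
    cv2.imwrite(f'pics/o_{n}.png',cv2.resize(w,(400,340))[:,:,::-1])
cv2.imwrite('pics/o.png',np.hstack([cv2.imread('pics/o_side.png'),cv2.imread('pics/o_top.png')]))
E
python3 m0.py
```

```text
[0.52563138 0.06383366 0.07      ] [ 0.55906103 -0.19733855  0.01      ]
rail [0.68968838 0.12616336 0.098     ] [0.40973638 0.19913822 0.098     ] [0.54971238 0.16265079 0.098     ] 0.28930684547482477
normal [0.25224034 0.96766462] 75.38987651885638
case [0.52688793 0.06253226 1.28959399] 73.88829266935137 0.06868005546936284
be [ 0.55798761 -0.21592186  1.53357783] 87.86753705518947 0.15954244815066976
```

View pics/o.png

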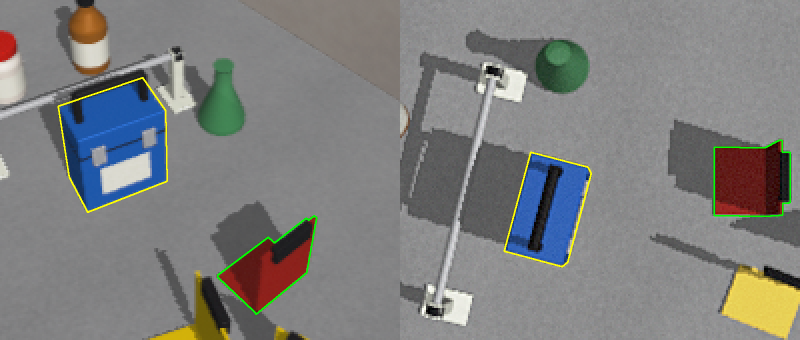

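```bash
cat >> h.py <<'E'
from scipy.spatial.transform import Rotation as Ro
def tool(target=None,yawdeg=None,s=None):
    s=s or telemetry.observe(); p=s['position']; R=Ro.from_euler('xyz',s['tool_rot']).as_matrix()
    j=np.degrees(np.arctan2(R[1,1],R[0,1]))
    print('t %.2f'%s['clock'],'pos',np.round(p*1e3,1),'xaxis',R[:,0].round(3),'jawyaw %.2f'%j,'F',s['force'].round(1),'w %.1f'%(s['grip_width']*1e3),'q7 %.2f'%s['qpos'][6])
    if target is not None: print('delta mm',((np.array(target)-p)*1e3).round(1))
    if yawdeg is not None:
        d=(yawdeg-j+90)%180-90; print('turn z',round(d,2)); 
    A=np.array([0,0,-1.]); print('level rotvec deg',np.degrees(np.cross(R[:,0],A)).round(2))
E
python3 - <<'E'
from h import *
tool([.5269,.0625,.26],73.9)
E
```

```text
t 0.10 pos [210.  588.4 230.8] xaxis [-0.    -0.001 -1.   ] jawyaw 70.36 F [-0.8 -0.4  0.4] w 85.5 q7 -0.11
delta mm [ 316.9 -525.9   29.2]
turn z 3.54
level rotvec deg [ 0.06 -0.02  0.  ]
```

>>> play_rows([
  [0,0,30,0,0,0.5,50],
  [24,-40,0,0,0,0.5,50],
  [24,-40,0,0,0,0.5,50],
  [24,-40,0,0,0,0.5,50],
  [24,-40,0,0,0,0.5,50],
  [24,-40,0,0,0,0.5,50],
  [24,-40,0,0,0,0.5,50],
  [24,-40,0,0,0,0,50],
], grip_force=20)

```text
clock: 1.1
position: [0.3786, 0.3071, 0.2612]
tool_rot: [-2.113, 1.571, -2.395]
force: [0.9, 0.7, 0.2]
grip_width: 0.0502
```

>>> play_rows([
  [24,-40,0,0,0,0,50],
  [24,-40,0,0,0,0,50],
  [24,-40,0,0,0,0,50],
  [24,-40,0,0,0,0,50],
  [24,-40,0,0,0,0,50],
  [24,-40,0,0,0,0,50],
  [14,-23,0,0,0,0,50],
  [0,0,0,0,0,0,50],
])

```text
clock: 2.1
position: [0.5365, 0.0437, 0.2609]
tool_rot: [-1.781, 1.57, -2.066]
force: [0.0, 1.0, -0.9]
grip_width: 0.0503
```

```bash
python3 - <<'E'
from h import *
tool([.5269,.0625,.26],73.9)
b=snap('wrist','w1')
print(proj('wrist',[[.5269,.0625,.182]]))
E
```

```text
t 2.10 pos [536.5  43.7 260.9] xaxis [-0.    -0.001 -1.   ] jawyaw 73.68 F [ 0.   1.  -0.9] w 50.3 q7 1.17
delta mm [-9.6 18.8 -0.9]
turn z 0.22
level rotvec deg [ 0.04 -0.02  0.  ]
[[276.0763976 180.996824 ]]
```

View pics/w1.png

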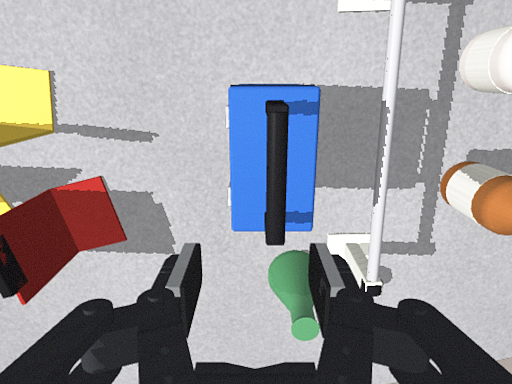

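```bash
python3 - <<'E'
from h import *
p=(.5269,.0625,np.radians(73.9))
print(proj('wrist',T(p,box((-.035,.035),(-.06,.06),(.14,)))).round(1).tolist())
print(proj('wrist',T(p,[[0,-.045,.182],[0,.045,.182]])).round(1).tolist())
from h import *
im=cv2.imread('pics/w1.png')[:,:,::-1].copy()
m=bluem(im,(275,160)); print(fit({'wrist':m},[CASE],p))
for px in((230.5,86),(319,85),(313,231),(233,231)): print(at('wrist',px,.14).round(4))
print([at('wrist',q,.09).round(4) for q in ((397,20),(375,270))])
E
```

```text
[[231.1, 234.1], [227.3, 88.0], [312.7, 233.9], [321.0, 87.8]]
[[275.0, 240.4], [277.3, 113.9]]
(array([0.52481873, 0.06288107, 1.28957929]), np.float64(0.02599907384863631))
[0.4588 0.0483 0.14  ]
[0.4766 0.1118 0.14  ]
[0.5916 0.0804 0.14  ]
[0.5725 0.0147 0.14  ]
[array([0.4473, 0.1947, 0.09  ]), array([0.6793, 0.1357, 0.09  ])]
```

>>> play_rows([
  [-10.5,19,0,0,0,0.2,50],
  [0,0,0,0,0,0,50],
  [0,0,-25,0,0,0,50],
  [0,0,-25,0,0,0,50],
  [0,0,-25,0,0,0,50],
  [0,0,-20,0,0,0,40],
  [0,0,0,0,0,0,22],
  [0,0,0,0,0,0,22],
])

```text
clock: 3.15
position: [0.5259, 0.0648, 0.167]
tool_rot: [0.457, 1.57, 0.179]
force: [0.5, 0.4, 1.0]
grip_width: 0.0221
```

```bash
python3 - <<'E'
from h import *
tool([.5259,.0626,.165],73.9)
u=np.array([np.cos(np.radians(73.9)),np.sin(np.radians(73.9))])
h=np.array([.5259,.0626])+.035*u
prev=None
for d in range(0,39,2):
    t=np.radians(d); x=-.035*np.cos(t)+.182*np.sin(t); z=.182*np.cos(t)+.035*np.sin(t)
    P=np.r_[h+x*u,z]*1e3
    if prev is not None: print(d,(P-prev).round(1),(P-P0).round(1))
    else: P0=P
    prev=P
E
```

```text
t 3.15 pos [525.9  64.8 167. ] xaxis [ 0.001  0.    -1.   ] jawyaw 74.07 F [0.5 0.4 1. ] w 22.1 q7 1.15
delta mm [ 0.  -2.2 -2. ]
turn z -0.17
level rotvec deg [-0.01  0.04  0.  ]
2 [1.8 6.1 1.1] [1.8 6.1 1.1]
4 [1.8 6.2 0.9] [ 3.5 12.3  2. ]
6 [1.8 6.2 0.7] [ 5.3 18.5  2.7]
8 [1.8 6.2 0.4] [ 7.1 24.7  3.1]
10 [1.8 6.2 0.2] [ 8.9 30.9  3.3]
12 [ 1.8  6.2 -0. ] [10.7 37.1  3.3]
14 [ 1.8  6.2 -0.2] [12.5 43.3  3.1]
16 [ 1.8  6.2 -0.5] [14.3 49.5  2.6]
18 [ 1.8  6.2 -0.7] [16.1 55.7  1.9]
20 [ 1.8  6.2 -0.9] [17.8 61.8  1. ]
22 [ 1.8  6.1 -1.1] [19.6 68.  -0.1]
24 [ 1.8  6.1 -1.4] [21.4 74.  -1.5]
26 [ 1.7  6.  -1.6] [23.1 80.1 -3.1]
28 [ 1.7  6.  -1.8] [24.8 86.  -4.9]
30 [ 1.7  5.9 -2. ] [26.5 91.9 -6.9]
32 [ 1.7  5.8 -2.2] [28.2 97.8 -9.1]
34 [ 1.7  5.8 -2.4] [ 29.9 103.5 -11.5]
36 [ 1.6  5.7 -2.6] [ 31.5 109.2 -14.2]
38 [ 1.6  5.6 -2.8] [ 33.1 114.8 -17. ]
```

>>> play_rows([
  [1.8,6.2,1,0,0,0,22],
  [1.8,6.2,1,0,0,0,22],
  [1.8,6.2,0.7,0,0,0,22],
  [1.8,6.2,0.4,0,0,0,22],
  [1.8,6.2,0.2,0,0,0,22],
  [1.8,6.2,0,0,0,0,22],
  [1.8,6.2,-0.2,0,0,0,22],
  [0,0,0,0,0,0,22],
])

```text
clock: 4.15
position: [0.5382, 0.1086, 0.1693]
tool_rot: [2.579, 1.571, 2.302]
force: [-0.3, 0.1, -0.3]
grip_width: 0.022
```

```bash
python3 - <<'E'
from h import *
tool()
b=snap('side','s2')
cv2.imwrite('pics/s2c.png',cv2.resize(b[120:270,130:330],(800,600),interpolation=cv2.INTER_CUBIC)[:,:,::-1])
E
```

```text
t 4.15 pos [538.2 108.6 169.3] xaxis [-0.  0. -1.] jawyaw 74.09 F [-0.3  0.1 -0.3] w 22.0 q7 1.08
level rotvec deg [-0.01 -0.   -0.  ]
```

View pics/s2c.png

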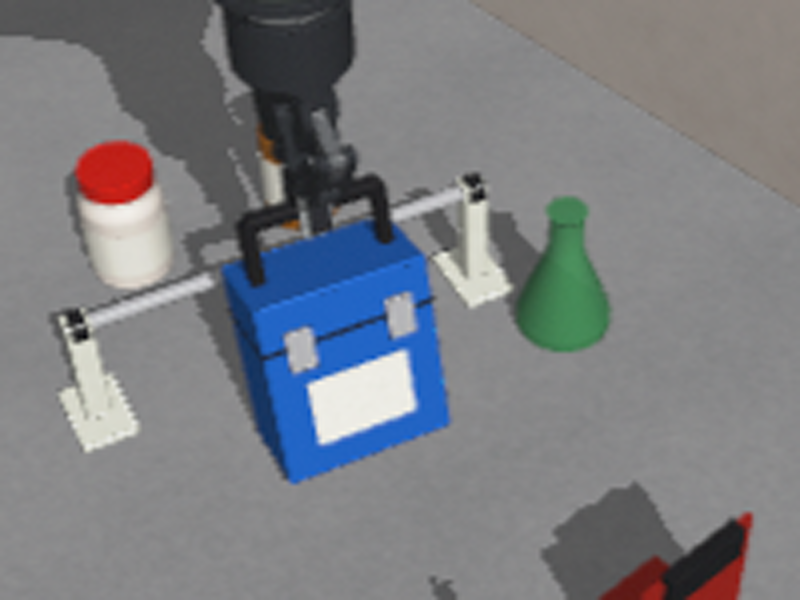

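>>> play_rows([
  [1.8,6.2,-0.5,0,0,0,22],
  [1.8,6.2,-0.7,0,0,0,22],
  [1.8,6.2,-0.9,0,0,0,22],
  [1.8,6.1,-1.1,0,0,0,22],
  [1.8,6.1,-1.4,0,0,0,22],
  [1.7,6,-1.6,0,0,0,22],
  [1.7,6,-1.8,0,0,0,22],
  [1.7,5.9,-2,0,0,0,22],
])

```text
clock: 5.2
position: [0.5524, 0.1571, 0.1592]
tool_rot: [-0.011, 1.571, -0.289]
force: [0.4, -0.1, 1.0]
grip_width: 0.0219
```

>>> play_rows([
  [1.7,5.8,-2.2,0,0,0,22],
  [1.7,5.8,-2.4,0,0,0,22],
  [1.2,4,-1.8,0,0,0,22],
  [0.8,2.8,-1.2,0,0,0,22],
  [0,0,0,0,0,0,22],
])

```text
clock: 5.82
position: [0.5577, 0.1748, 0.1517]
tool_rot: [-1.765, 1.57, -2.043]
force: [0.3, -3.0, -0.9]
grip_width: 0.0219
```

```bash
python3 - <<'E'
from h import *
tool()
b=snap('side','s3')
cv2.imwrite('pics/s3c.png',cv2.resize(b[120:270,130:330],(800,600),interpolation=cv2.INTER_CUBIC)[:,:,::-1])
E
```

```text
t 5.83 pos [557.7 174.8 151.7] xaxis [-0.    -0.001 -1.   ] jawyaw 74.05 F [ 0.3 -3.  -0.9] w 21.9 q7 0.98
level rotvec deg [ 0.03 -0.02  0.  ]
```

View pics/s3c.png

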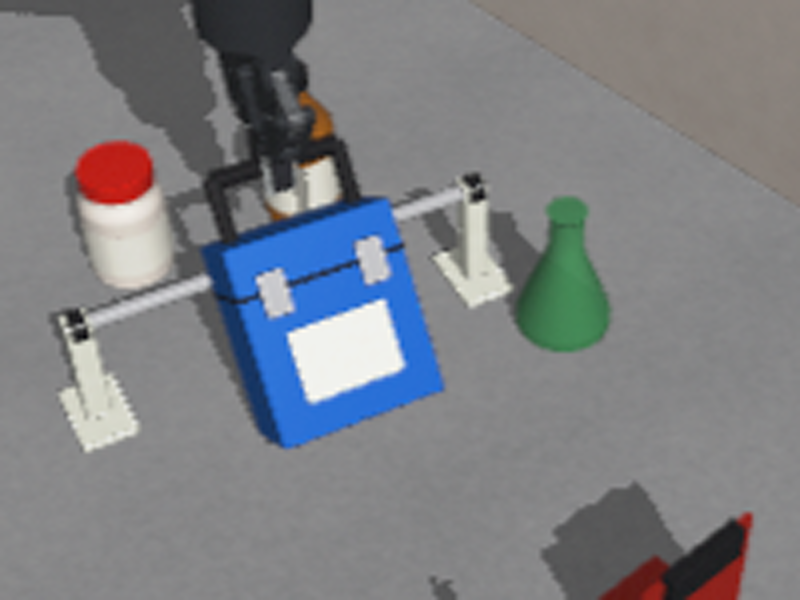

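>>> play_rows([
  [0,0,0,0,0,0,36],
  [0,0,0,0,0,0,45],
  [0,0,25,0,0,0,50],
  [0,0,35,0,0,0,50],
  [0,0,35,0,0,0,50],
  [0,-60,10,0,0,1.5,60],
  [0,-60,0,0,0,1.5,60],
  [0,-60,0,0,0,1.5,60],
])

```text
clock: 6.88
position: [0.5576, -0.0065, 0.2572]
tool_rot: [0.464, 1.57, 0.265]
force: [1.8, -0.3, 0.9]
grip_width: 0.06
```

```bash
cat >> h.py <<'E'
def lean(p,th):  # heel (x,y), yaw, tilt -> case corner points / any
    return None
def Tl(q,P):
    hx,hy,a,th=q; P=np.array(P,float); x=P[:,0]-.035; z=P[:,2]
    X=x*np.cos(th)+z*np.sin(th); Z=-x*np.sin(th)+z*np.cos(th)
    return T((hx,hy,a),np.c_[X,P[:,1],Z])
def fitlean(masks,q0,parts=[CASE]):
    big={n:cv2.resize(m.astype(np.uint8),None,fx=S,fy=S,interpolation=cv2.INTER_NEAREST) for n,m in masks.items()}
    sc=np.array([1e-2,1e-2,.1,.1])
    def f(q):
        v=0
        for n,m in big.items():
            g=np.zeros((384*S,512*S),np.uint8)
            h=cv2.convexHull(((proj(n,Tl(q*sc,CASE))+.5)*S).astype(np.float32)); cv2.fillPoly(g,[np.round(h).astype(np.int32)],1)
            v+=1-(m&g).sum()/(m|g).sum()
        return v
    q=np.array(q0)/sc
    for _ in range(2):
        r=minimize(f,q,method='Nelder-Mead',options=dict(initial_simplex=np.vstack([q,q+np.diag([1,1,1.,1])]),maxiter=160)); q=r.x
    return q*sc,r.fun
E
python3 - <<'E'
from h import *
tool()
a=snap('side','s4'); b=snap('top','t4')
cm={'side':bluem(a,(213,202)),'top':bluem(b,(210,213))}
print(cm['side'].sum(),cm['top'].sum())
cv2.imwrite('pics/x4.png',np.hstack([a[100:292,100:356],b[100:292,100:356]])[:,:,::-1])
for n in ('side','top',None):
    print(n,fitlean(cm if n is None else {n:cm[n]},[.536,.097,1.29,.61]))
E
```

```text
t 6.88 pos [557.6  -6.5 257.2] xaxis [ 0.001  0.    -1.   ] jawyaw 78.64 F [ 1.8 -0.3  0.9] w 60.0 q7 1.36
level rotvec deg [-0.01  0.05  0.  ]
2599 1859
side (array([0.53529694, 0.09222344, 1.29746895, 0.66445456]), np.float64(0.02607568077331135))
top (array([0.5543122 , 0.16142302, 1.32213782, 0.05954252]), np.float64(0.13246467913704185))
None (array([0.53605339, 0.09527119, 1.29206425, 0.62464306]), np.float64(0.4113835358793243))
```

View pics/x4.png

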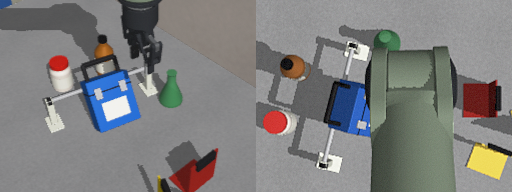

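>>> play_rows([
  [0,-45,0,0,0,3,60],
  [0,-45,0,0,0,3,60],
  [0,-45,0,0,0,3,60],
  [0,-40,-20,0,0,0,60],
  [0,0,0,0,0,0,60],
])

```text
clock: 7.6
position: [0.5566, -0.1828, 0.2356]
tool_rot: [-2.716, 1.569, -2.763]
force: [-0.6, 1.2, 0.2]
grip_width: 0.0599
```

```bash
python3 - <<'E'
from h import *
tool([.558,-.222,.2],87.9)
a=snap('side','s5'); b=snap('top','t5'); w=snap('wrist','w5')
cm={'side':bluem(a,(213,202)),'top':bluem(b,(210,213))}
for n in ('side','top',None):
    print(n,fitlean(cm if n is None else {n:cm[n]},[.536,.097,1.29,.61]))
print('be proj',[proj('wrist',T((.558,-.2159,1.5336),P)).round().astype(int).tolist() for P in BE])
h=hsv(w); m=((h[...,0]<8)|(h[...,0]>172))&(h[...,1]>120)&(h[...,2]>40)
print(m.sum())
cv2.imwrite('pics/x5.png',np.hstack([w,b])[:,:,::-1][:, :, :][:, ::1])
cv2.imwrite('pics/x5.png',cv2.resize(cv2.imread('pics/x5.png'),(800,300)))
E
```

```text
t 7.60 pos [ 556.6 -182.8  235.6] xaxis [-0.002 -0.001 -1.   ] jawyaw 87.30 F [-0.6  1.2  0.2] w 59.9 q7 1.84
delta mm [  1.4 -39.2 -35.6]
turn z 0.6
level rotvec deg [ 0.04 -0.11  0.  ]
side (array([0.53569276, 0.0924793 , 1.28618883, 0.66525944]), np.float64(0.02329922729743139))
top (array([0.53789977, 0.09731509, 1.31135434, 0.59377162]), np.float64(0.021727242133602553))
None (array([0.53696635, 0.09524319, 1.3025532 , 0.62377095]), np.float64(0.056154531327767265))
be proj [[[221, 191], [208, 233], [218, 114], [203, 128], [224, 191], [213, 233], [221, 114], [208, 128]], [[224, 191], [224, 192], [221, 114], [221, 114], [280, 191], [280, 192], [281, 113], [282, 114]], [[201, 209], [196, 221], [197, 143], [192, 149], [214, 209], [211, 221], [211, 143], [207, 149]]]
5872
```

View pics/x5.png

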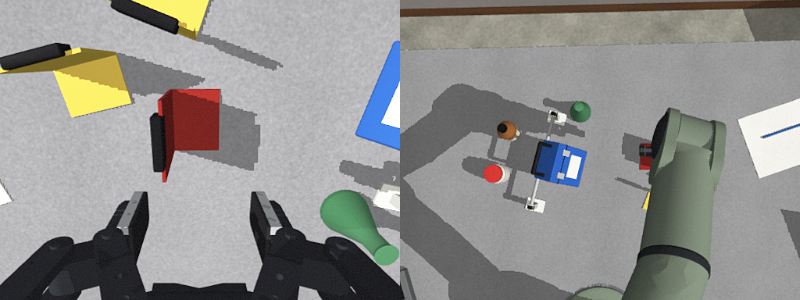

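>>> play_rows([
  [1.2,-39,0,0,0,0.5,45],
  [0,0,0,0,0,0,45],
  [0,0,-40,0,0,0,45],
  [0,0,-40,0,0,0,45],
  [0,0,-35,0,0,0,45],
  [0,0,-20,0,0,0,45],
  [0,0,-9,0,0,0,45],
  [0,0,0,0,0,0,45],
])

```text
clock: 8.75
position: [0.5592, -0.2181, 0.093]
tool_rot: [1.507, 1.571, 1.474]
force: [0.3, -1.0, -0.0]
grip_width: 0.0445
```

```bash
python3 - <<'E'
from h import *
tool([.558,-.222,.091],87.9)
E
```

```text
t 8.75 pos [ 559.2 -218.1   93. ] xaxis [ 0.  0. -1.] jawyaw 88.10 F [ 0.3 -1.  -0. ] w 44.5 q7 1.94
delta mm [-1.2 -3.9 -2. ]
turn z -0.2
level rotvec deg [-0.01  0.    0.  ]
```

>>> play_rows([
  [-1,-3.9,-1,0,0,0,45],
  [0,0,0,0,0,0,30],
  [0,0,0,0,0,0,10],
  [0,0,0,0,0,0,8],
  [0,0,0,0,0,0,8],
  [0,0,0,0,0,0,8],
], grip_force=40)

```text
clock: 9.5
position: [0.558, -0.2229, 0.0922]
tool_rot: [-0.432, 1.57, -0.466]
force: [-2.2, -0.6, 5.0]
grip_width: 0.0111
```

```bash
python3 - <<'E'
from h import *
tool([.558,-.222,.091],74.6)
a=np.radians(74.6);u=np.array([np.cos(a),np.sin(a)]);h=np.array([.537,.0952])
for hx in (.13,.074): print(hx,(h-(hx+.006)*u).round(4))
E
```

```text
t 9.50 pos [ 558.  -222.9   92.2] xaxis [ 0.001 -0.    -1.   ] jawyaw 88.05 F [-2.2 -0.6  5. ] w 11.1 q7 1.95
delta mm [-0.   0.9 -1.2]
turn z -13.45
level rotvec deg [0.01 0.03 0.  ]
0.13 [ 0.5009 -0.0359]
0.074 [0.5158 0.0181]
```

>>> play_rows([
  [0,0,12,0,0,0,8],
  [0,0,13,0,0,0,8],
  [0,30,0,0,0,-3,8],
  [-6,30,0,0,0,-3,8],
  [-14,30,0,0,0,-3,8],
  [-14,30,0,0,0,-3,8],
  [-14,28,0,0,0,-1.4,8],
  [-14,20,0,0,0,0,8],
])

```text
clock: 10.5
position: [0.4957, -0.0534, 0.1176]
tool_rot: [0.818, 1.57, 0.551]
force: [0.0, -0.2, -3.4]
grip_width: 0.0111
```

>>> play_rows([
  [0,0,-10,0,0,0,8],
  [0,0,0,0,0,0,8],
])

```text
clock: 10.75
position: [0.4961, -0.0551, 0.1068]
tool_rot: [-2.058, 1.571, -2.325]
force: [0.2, -0.6, -2.0]
grip_width: 0.0117
```

```bash
python3 - <<'E'
from h import *
tool([.4956,-.0552,.092],74.6)
a=snap('side','s6'); w=snap('wrist','w6'); b=snap('top','t6')
cv2.imwrite('pics/x6.png',cv2.resize(np.hstack([a,w]),(800,300))[:,:,::-1])
E
```

```text
t 10.75 pos [496.1 -55.1 106.8] xaxis [-0. -0. -1.] jawyaw 74.65 F [ 0.2 -0.6 -2. ] w 11.7 q7 1.49
delta mm [ -0.5  -0.1 -14.8]
turn z -0.05
level rotvec deg [ 0.01 -0.01  0.  ]
```

View pics/x6.png

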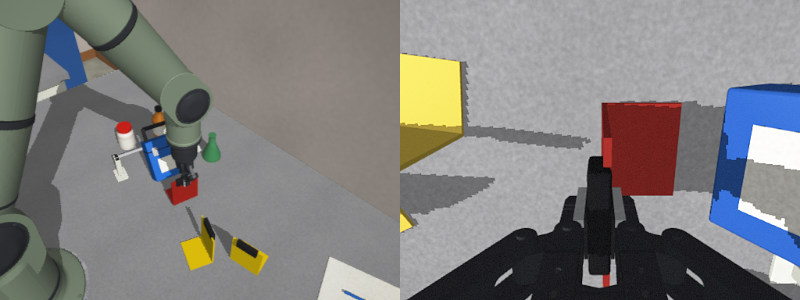

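```bash
python3 - <<'E'
from h import *
q=(.537,.0952,1.3026,.6238)
print('case front bottom',proj('wrist',Tl(q,[[-.035,.06,0],[-.035,-.06,0],[-.035,.06,.14]])).round(1).tolist())
a=1.302;u=np.array([np.cos(a),np.sin(a)]); o=np.array([.4961,-.0551])+.006*u
P=T((o[0],o[1],a),[[.066,.045,.004],[.066,-.045,.004],[0,.045,.004]]); P[:,2]+=.0146
print('blade',proj('wrist',P).round(1).tolist())
w=cv2.imread('pics/w6.png'); 
h=hsv(w[:,:,::-1].copy())
m=((h[...,0]<8)|(h[...,0]>172))&(h[...,1]>120)&(h[...,2]>40)
mb=(abs(h[...,0]-112)<12)&(h[...,1]>130)&(h[...,2]>40)
for y in(140,160,180,200,220,240): 
    r=np.where(m[y])[0];rb=np.where(mb[y])[0];print(y,r.max() if len(r) else 0, rb.min() if len(rb) else 0)
m=biggest(m);mb=biggest(mb);print(np.ptp(np.where(m)[0]),np.where(m)[0].min(),np.where(mb)[0].min())
W=cv2.resize(w[90:300,250:512],None,fx=3,fy=3)[:600,:800];cv2.imwrite('pics/w6c.png',W)
E
```

```text
case front bottom [[419.5, 112.4], [394.0, 283.6], [889.9, 149.8]]
blade [[361.4, 132.4], [349.8, 250.4], [264.6, 132.4]]
140 359 416
160 357 413
180 355 411
200 353 408
220 351 405
240 349 402
118 132 107
```

>>> play_rows([
  [-0.4,0,-7,0,0,0,8],
  [0,0,-7,0,0,0,8],
  [0,0,0,0,0,0,8],
  [2,7.3,0,0,0,0,8],
  [2,7.3,0,0,0,0,8],
  [2,7.3,0,0,0,0,8],
  [2,7.3,0,0,0,0,8],
  [0,0,0,0,0,0,8],
])

```text
clock: 11.9
position: [0.5037, -0.0248, 0.0928]
tool_rot: [1.478, 1.571, 1.212]
force: [0.0, 0.2, -2.7]
grip_width: 0.0112
```

>>> play_rows([
  [2,7.3,0,0,0,0,8],
  [2,7.3,0,0,0,0,8],
  [2,7.3,0,0,0,0,8],
  [2,7.3,0,0,0,0,8],
  [1,3.7,0,0,0,0,8],
  [0,0,0,0,0,0,8],
])

```text
clock: 12.65
position: [0.5125, 0.0076, 0.0928]
tool_rot: [-1.929, 1.571, -2.196]
force: [0.4, 0.5, -3.8]
grip_width: 0.0114
```

```bash
python3 - <<'E'
from h import *
tool([.5158,.0181,.092],74.6)
E
```

```text
t 12.65 pos [512.5   7.6  92.8] xaxis [-0. -0. -1.] jawyaw 74.68 F [ 0.4  0.5 -3.8] w 11.4 q7 1.39
delta mm [ 3.3 10.5 -0.8]
turn z -0.08
level rotvec deg [ 0. -0.  0.]
```

>>> play_rows([
  [1,3.5,0,0,0,0,8],
  [0.8,2.8,0,0,0,0,8],
  [0,0,0,0,0,0,8],
])

```text
clock: 13.02
position: [0.5143, 0.0138, 0.0928]
tool_rot: [1.315, 1.571, 1.047]
force: [1.5, -1.0, -2.3]
grip_width: 0.0111
```

```bash
python3 - <<'E'
from h import *
tool([.5158,.0181,.092],74.6)
E
```

```text
t 13.03 pos [514.3  13.8  92.8] xaxis [ 0.  0. -1.] jawyaw 74.67 F [ 1.5 -1.  -2.3] w 11.1 q7 1.37
delta mm [ 1.5  4.3 -0.8]
turn z -0.07
level rotvec deg [-0.  0.  0.]
```

>>> play_rows([
  [0.5,1.9,0,0,0,0,8],
  [0.5,1.9,0,0,0,0,8],
  [0,0,0,0,0,0,8],
])

```text
clock: 13.4
position: [0.5153, 0.0176, 0.0928]
tool_rot: [0.16, 1.571, -0.107]
force: [-0.2, -0.4, -3.1]
grip_width: 0.0115
```

```bash
python3 - <<'E'
from h import *
tool([.5158,.0181,.092],74.6)
a=snap('side','s7'); w=snap('wrist','w7')
m=bluem(a,(213,202)); print(m.sum(), fitlean({'side':m},[.536,.097,1.29,.61]))
cv2.imwrite('pics/x7.png',np.hstack([cv2.resize(a[130:280,130:280],(400,400),interpolation=cv2.INTER_CUBIC),cv2.resize(w[60:360,200:500],(400,400))])[:,:,::-1])
E
```

```text
t 13.40 pos [515.3  17.6  92.8] xaxis [ 0. -0. -1.] jawyaw 74.67 F [-0.2 -0.4 -3.1] w 11.5 q7 1.37
delta mm [ 0.5  0.5 -0.8]
turn z -0.07
level rotvec deg [0. 0. 0.]
1274 (array([0.53035696, 0.09334403, 1.21438486, 0.73573013]), np.float64(0.5038122438842667))
```

View pics/x7.png

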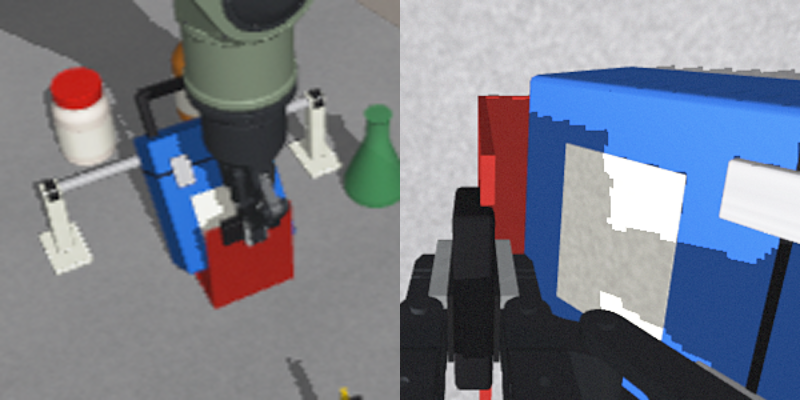

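```bash
python3 - <<'E'
from h import *
w=cv2.imread('pics/w7.png')[:,:,::-1].copy(); h=hsv(w)
mb=(abs(h[...,0]-112)<12)&(h[...,1]>110)&(h[...,2]>40)
ys=[140,160,180,200,220]
print([int(np.where(mb[y])[0].min()) for y in ys])
u=np.array([np.cos(1.3026),np.sin(1.3026)])
for d in(-.004,0,.004):
  for th in(.594,.624,.654):
    hh=np.array([.537,.0952])+d*u
    A,B=proj('wrist',Tl((hh[0],hh[1],1.3026,th),[[-.035,.06,0],[-.035,-.06,0]]))
    print(d,th,[round(float(A[0]+(B[0]-A[0])*(y-A[1])/(B[1]-A[1])),1) for y in ys],A.round(),B.round())
E
```

```text
[297, 297, 296, 295, 294]
-0.004 0.594 [287.7, 287.1, 286.4, 285.8, 285.2] [288. 116.] [283. 296.]
-0.004 0.624 [290.0, 289.4, 288.7, 288.1, 287.4] [291. 117.] [285. 297.]
-0.004 0.654 [292.5, 291.8, 291.1, 290.4, 289.7] [293. 117.] [287. 299.]
0 0.594 [294.5, 293.8, 293.0, 292.3, 291.5] [295. 116.] [289. 296.]
0 0.624 [297.0, 296.2, 295.4, 294.6, 293.8] [298. 117.] [291. 297.]
0 0.654 [299.5, 298.7, 297.8, 297.0, 296.2] [300. 117.] [293. 299.]
0.004 0.594 [301.4, 300.5, 299.6, 298.8, 297.9] [302. 116.] [295. 296.]
0.004 0.624 [303.9, 303.0, 302.0, 301.1, 300.2] [305. 117.] [297. 297.]
0.004 0.654 [306.5, 305.5, 304.6, 303.6, 302.6] [308. 117.] [299. 299.]
```

>>> play_rows([
  [0,0,-0.7,0,0,0,8],
  [0,0,0,0,0,0,8],
  [0,0,0,0,0,0,20],
  [0,0,0,0,0,0,32],
  [0,0,0,0,0,0,32],
  [0,0,20,0,0,0,32],
  [0,0,40,0,0,0,40],
  [0,0,50,0,0,0,40],
])

```text
clock: 14.5
position: [0.5148, 0.0173, 0.2029]
tool_rot: [-2.565, 1.569, -2.833]
force: [-0.6, 1.1, 0.6]
grip_width: 0.0398
```

>>> play_rows([
  [0,0,30,0,0,0,45],
  [0,-10,0,0,0,0,45],
  [0,0,0,0,0,0,45],
])

```text
clock: 14.88
position: [0.515, 0.0067, 0.2316]
tool_rot: [-2.409, 1.57, -2.677]
force: [0.9, -0.8, -0.5]
grip_width: 0.0447
```

```bash
python3 - <<'E'
from h import *
tool()
a=snap('side','s8'); w=snap('wrist','w8')
m=bluem(a,(213,202)); print(m.sum(), fitlean({'side':m},[.536,.097,1.29,.61]))
p=(.5158,.0181,1.3026); u=np.array([np.cos(p[2]),np.sin(p[2])]); o=np.array([.5153,.0176])+.006*u
print('grip proj wrist',proj('wrist',T((o[0],o[1],p[2]),[[0,.03,.122],[0,-.03,.122],[-.012,.03,.122],[-.012,-.03,.122],[0,.045,.114],[0,-.045,.114]])).round(1).tolist())
print('bar ends, case',proj('wrist',Tl((.537,.0952,1.3026,.624),[[0,.045,.182],[0,-.045,.182],[-.035,.06,0],[-.035,-.06,0]])).round(1).tolist())
cv2.imwrite('pics/x8.png',cv2.resize(np.hstack([a,w]),(800,300))[:,:,::-1])
E
```

```text
t 14.88 pos [515.    6.7 231.6] xaxis [-0.001 -0.    -1.   ] jawyaw 74.60 F [ 0.9 -0.8 -0.5] w 44.7 q7 1.32
level rotvec deg [ 0.02 -0.03  0.  ]
2283 (array([0.53514373, 0.09218319, 1.27463486, 0.74783709]), np.float64(0.1193642397080793))
grip proj wrist [[276.6, 145.8], [275.1, 219.5], [260.7, 145.8], [260.3, 219.5], [276.4, 124.3], [274.2, 232.1]]
bar ends, case [[532.1, 136.2], [498.9, 266.2], [290.7, 99.1], [286.9, 215.8]]
```

View pics/x8.png

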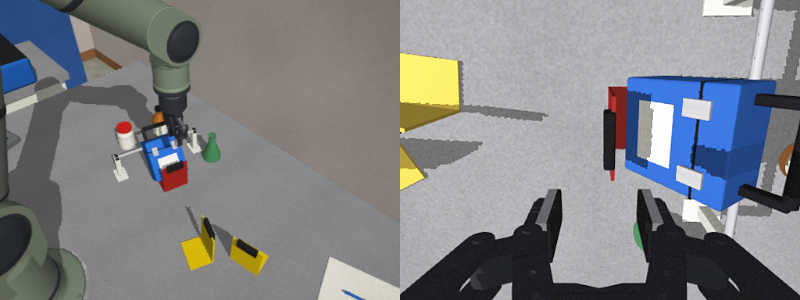

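>>> play_rows([
  [5,20,20,0,0,0,45],
  [9,35,0,0,0,0,45],
  [9,35,0,0,0,0,45],
  [9,35,0,0,0,0,45],
  [10,38,0,0,0,0,45],
  [0,0,0,0,0,0,45],
])

```text
clock: 15.72
position: [0.5569, 0.1736, 0.2506]
tool_rot: [-2.855, 1.569, -3.118]
force: [-0.8, -0.7, -0.6]
grip_width: 0.045
```

```bash
python3 - <<'E'
from h import *
tool([.5577,.1703,.153],74.6)
a=snap('side','s9'); w=snap('wrist','w9')
print('bar ends',proj('wrist',Tl((.537,.0952,1.3026,.624),[[-.007,.03,.182],[.007,.03,.182],[-.007,-.03,.182],[.007,-.03,.182]])).round(1).tolist())
g=w.max(axis=2)
A=proj('wrist',Tl((.537,.0952,1.3026,.624),[[0,.03,.182],[0,-.03,.182],[0,0,.182]]))
for c in A:
    y=int(c[1]); r=g[y]; print(c.round(1),[int(v) for v in np.where(r<45)[0] if abs(v-c[0])<60][::3])
m=bluem(a,(213,202)); print(m.sum(), fitlean({'side':m},[.536,.097,1.29,.61]))
E
```

```text
t 15.72 pos [556.9 173.6 250.6] xaxis [-0.002 -0.    -1.   ] jawyaw 74.89 F [-0.8 -0.7 -0.6] w 45.0 q7 1.03
delta mm [  0.8  -3.3 -97.6]
turn z -0.29
level rotvec deg [ 0.   -0.11  0.  ]
bar ends [[247.5, 158.6], [264.2, 156.0], [248.0, 239.7], [263.4, 234.7]]
[256.  157.3] [255, 258, 261]
[255.8 237.2] [225, 228, 231, 234, 237, 240, 243, 257, 260]
[255.9 198.8] [254, 258, 261]
2338 (array([0.53646491, 0.09168286, 1.27816643, 0.74915423]), np.float64(0.10145741278714937))
```

>>> play_rows([
  [0.8,-2.5,0,0,0,0,45],
  [0,0,-30,0,0,0,45],
  [0,0,-30,0,0,0,45],
  [0,0,-25,0,0,0,45],
  [0,0,-11,0,0,0,40],
  [0,0,0,0,0,0,28],
  [0,0,0,0,0,0,19],
  [0,0,0,0,0,0,19],
], grip_force=20)

```text
clock: 16.82
position: [0.5585, 0.168, 0.1569]
tool_rot: [0.678, 1.57, 0.411]
force: [0.0, -0.3, 0.1]
grip_width: 0.0192
```

```bash
python3 - <<'E'
from h import *
tool([.5577,.1703,.153],74.6)
E
```

```text
t 16.82 pos [558.5 168.  156.9] xaxis [ 0.001  0.001 -1.   ] jawyaw 74.65 F [ 0.  -0.3  0.1] w 19.2 q7 1.07
delta mm [-0.8  2.3 -3.9]
turn z -0.05
level rotvec deg [-0.03  0.07  0.  ]
```

>>> play_rows([
  [0,0,-3,0,0,0,19],
  [-1.6,-5.7,2.6,0,0,0,19],
  [-1.6,-5.8,2.4,0,0,0,19],
  [-1.6,-5.8,2.2,0,0,0,19],
  [-1.6,-5.9,2,0,0,0,19],
  [-1.6,-6,1.8,0,0,0,19],
  [-1.6,-6,1.6,0,0,0,19],
  [-1.6,-6.1,1.4,0,0,0,19],
])

```text
clock: 17.82
position: [0.5468, 0.1262, 0.1672]
tool_rot: [-1.943, 1.571, -2.21]
force: [0.0, -0.3, 0.3]
grip_width: 0.0194
```

>>> play_rows([
  [-1.7,-6.1,1.1,0,0,0,19],
  [-1.7,-6.2,0.9,0,0,0,19],
  [-1.7,-6.2,0.7,0,0,0,19],
  [-1.7,-6.2,0.5,0,0,0,19],
  [-1.7,-6.2,0.2,0,0,0,19],
  [0,0,0,0,0,0,19],
])

```text
clock: 18.58
position: [0.5383, 0.0952, 0.1705]
tool_rot: [-1.59, 1.571, -1.859]
force: [-1.4, -0.0, -0.4]
grip_width: 0.019
```

```bash
python3 - <<'E'
from h import *
u=np.array([np.cos(1.302),np.sin(1.302)]);h=np.array([.537,.0952])
tool(list(h-.035*u)+[.167],74.6)
a=snap('side','s10')
m=bluem(a,(213,202)); print(m.sum(), fitlean({'side':m},[.536,.095,1.30,.2]))
cv2.imwrite('pics/s10c.png',cv2.resize(a[120:270,130:330],(800,600),interpolation=cv2.INTER_CUBIC)[:,:,::-1])
E
```

```text
t 18.57 pos [538.3  95.2 170.5] xaxis [-0. -0. -1.] jawyaw 74.62 F [-1.4 -0.  -0.4] w 19.0 q7 1.18
delta mm [-10.6 -33.7  -3.5]
turn z -0.02
level rotvec deg [ 0.01 -0.    0.  ]
2315 (array([ 0.54920315,  0.13002168,  1.31454753, -0.08425693]), np.float64(0.12767140508654873))
```

```bash
cat >> h.py <<'E'
def tilt(f,heel=(.537,.0952),yaw=1.302,z0=0.):
    a=cv2.imread(f)[:,:,::-1].copy(); h=hsv(a); m=(abs(h[...,0]-112)<12)&(h[...,1]>130)&(h[...,2]>50)
    mm=np.zeros_like(m); mm[120:260,150:280]=m[120:260,150:280]; mm=biggest(mm)
    bad=[]
    for d in range(-4,40,2):
        P=Tl((*heel,yaw,np.radians(d)),CASE); P[:,2]+=z0
        g=np.zeros((384,512),np.uint8); cv2.fillPoly(g,[np.round(cv2.convexHull(proj('side',P).astype(np.float32))).astype(np.int32)],1)
        top=np.zeros_like(g); bad.append((d,int((mm&(1-g)).sum()),int((g&(1-mm)).sum())))
    print('tilt, blue outside, unfilled',bad)
E
python3 -c "
from h import *
tilt('pics/s10.png')"
```

```text
tilt, blue outside, unfilled [(-4, 320, 1444), (-2, 258, 1394), (0, 199, 1386), (2, 143, 1343), (4, 108, 1341), (6, 41, 1282), (8, 21, 1257), (10, 1, 1266), (12, 0, 1257), (14, 0, 1304), (16, 1, 1331), (18, 12, 1347), (20, 28, 1329), (22, 46, 1346), (24, 63, 1337), (26, 79, 1343), (28, 97, 1310), (30, 114, 1326), (32, 134, 1323), (34, 147, 1312), (36, 155, 1294), (38, 173, 1255)]
```

>>> play_rows([
  [-1.3,-4.8,-0.2,0,0,0,19],
  [-1.3,-4.8,-0.2,0,0,0,19],
  [-1.3,-4.8,-0.3,0,0,0,19],
  [-1.3,-4.8,-0.3,0,0,0,19],
  [-1.1,-3.9,0,0,0,0,19],
  [-1.1,-3.9,0,0,0,0,19],
  [-0.8,-2.9,0,0,0,0,19],
  [0,0,0,0,0,0,19],
])

```text
clock: 19.62
position: [0.5302, 0.0656, 0.1695]
tool_rot: [-0.806, 1.571, -1.074]
force: [0.6, 0.1, 0.2]
grip_width: 0.0194
```

```bash
python3 - <<'E'
from h import *
u=np.array([np.cos(1.302),np.sin(1.302)]);h=np.array([.537,.0952])
tool(list(h-.035*u)+[.167],74.6)
a=snap('side','s11'); tilt('pics/s11.png',z0=.004)
E
```

```text
t 19.62 pos [530.2  65.6 169.5] xaxis [ 0. -0. -1.] jawyaw 74.64 F [0.6 0.1 0.2] w 19.4 q7 1.23
delta mm [-2.5 -4.2 -2.5]
turn z -0.04
level rotvec deg [0. 0. 0.]
tilt, blue outside, unfilled [(-4, 57, 1273), (-2, 21, 1297), (0, 0, 1281), (2, 0, 1290), (4, 0, 1369), (6, 7, 1338), (8, 24, 1392), (10, 39, 1439), (12, 57, 1405), (14, 76, 1462), (16, 74, 1494), (18, 90, 1515), (20, 108, 1521), (22, 125, 1525), (24, 156, 1551), (26, 174, 1528), (28, 193, 1551), (30, 204, 1515), (32, 222, 1514), (34, 247, 1518), (36, 250, 1491), (38, 266, 1475)]
```

>>> play_rows([
  [-0.3,-1,0,0,0,0,19],
  [-0.3,-1,0,0,0,0,19],
  [-0.3,-1,0,0,0,0,19],
  [-0.3,-1,0,0,0,0,19],
  [-0.3,-1,0,0,0,0,19],
  [0,0,0,0,0,0,20.5],
  [0,0,0,0,0,0,22],
  [0,0,0,0,0,0,24],
])

```text
clock: 20.68
position: [0.5287, 0.0609, 0.1695]
tool_rot: [0.035, 1.571, -0.233]
force: [-0.1, 0.3, 0.1]
grip_width: 0.0239
```

```bash
python3 - <<'E'
from h import *
u=np.array([np.cos(1.302),np.sin(1.302)]);h=np.array([.537,.0952])
tool(list(h-.035*u)+[.167],74.6)
a=snap('side','s12'); tilt('pics/s12.png',z0=.004)
E
```

```text
t 20.68 pos [528.7  60.9 169.5] xaxis [ 0. -0. -1.] jawyaw 74.66 F [-0.1  0.3  0.1] w 23.9 q7 1.24
delta mm [-1.   0.6 -2.5]
turn z -0.06
level rotvec deg [0. 0. 0.]
tilt, blue outside, unfilled [(-4, 43, 1287), (-2, 10, 1314), (0, 0, 1309), (2, 0, 1318), (4, 0, 1397), (6, 11, 1370), (8, 28, 1424), (10, 43, 1471), (12, 60, 1436), (14, 79, 1493), (16, 77, 1525), (18, 93, 1546), (20, 111, 1552), (22, 128, 1556), (24, 159, 1582), (26, 177, 1559), (28, 196, 1582), (30, 207, 1546), (32, 223, 1543), (34, 248, 1547), (36, 251, 1520), (38, 267, 1504)]
```

Free, no force. Open slowly, rise, get clear and check.

>>> play_rows([
  [0,0,0,0,0,0,27],
  [0,0,0,0,0,0,32],
  [0,0,0,0,0,0,40],
  [0,0,10,0,0,0,45],
  [0,0,30,0,0,0,45],
  [0,0,40,0,0,0,45],
  [0,0,0,0,0,0,45],
])

```text
clock: 21.6
position: [0.53, 0.0609, 0.2526]
tool_rot: [0.539, 1.566, 0.271]
force: [0.5, 0.3, -0.5]
grip_width: 0.0449
```

>>> play_rows([
  [0,-50,20,0,0,0,45],
  [0,-55,0,0,0,0,45],
  [0,-55,0,0,0,0,45],
  [0,-55,0,0,0,0,45],
  [0,-55,0,0,0,0,45],
  [0,0,0,0,0,0,45],
])

```text
clock: 22.35
position: [0.5275, -0.2136, 0.2693]
tool_rot: [-1.693, 1.569, -1.967]
force: [-0.3, 1.0, -0.7]
grip_width: 0.045
```

```bash
python3 - <<'E'
from h import *
tool()
a=snap('side','s13'); b=snap('top','t13')
cv2.imwrite('pics/x13.png',np.hstack([cv2.resize(a[130:280,130:280],(400,400),interpolation=cv2.INTER_CUBIC),cv2.resize(b[130:280,130:280],(400,400),interpolation=cv2.INTER_CUBIC)])[:,:,::-1])
CL=np.array(CASE)+[0,0,.004]
mt=bluem(b,(224,215))
pc,f=fit({'top':mt},[CL],[.528,.0615,1.3]);print('case top',pc,np.degrees(pc[2]),f)
h=hsv(a); mb=(abs(h[...,0]-112)<12)&(h[...,1]>130)&(h[...,2]>50)
u0=(.5158,.0181)
# combined union silhouettes in side: red+black bookend alone
rs=redm(a,(225,235)); rt=redm(b,(250,222))
print(rs.sum(),rt.sum())
u=np.array([np.cos(1.302),np.sin(1.302)]); o=np.array([.5153,.0176])+.006*u
UP=[BE[0],BE[2]]
pb,f=fit({'side':rs},UP,[o[0],o[1],1.302]);print('be side',pb,np.degrees(pb[2]),f,'prior',o)
for p in(pb,(o[0],o[1],1.302)):
    d=pc[:2]-p[:2]; c,s=np.cos(p[2]),np.sin(p[2]); print('case in be',d[0]*c+d[1]*s,-d[0]*s+d[1]*c)
tilt('pics/s13.png',z0=.004)
E
```

```text
t 22.35 pos [ 527.5 -213.6  269.3] xaxis [-0.001 -0.002 -1.   ] jawyaw 74.31 F [-0.3  1.  -0.7] w 45.0 q7 1.74
level rotvec deg [ 0.09 -0.04  0.  ]
case top [0.528349   0.06249738 1.31724637] 75.47265746330336 0.033800277913396126
876 433
be side [0.51587489 0.02291855 1.35412834] 77.58583867097616 0.13159207081411295 prior [0.51689343 0.02338455]
case in be 0.04133508408911362 -0.00367392744413538
case in be 0.040750605787238256 -0.0006569772465011645
tilt, blue outside, unfilled [(-4, 65, 1234), (-2, 17, 1246), (0, 0, 1234), (2, 0, 1243), (4, 0, 1322), (6, 12, 1296), (8, 29, 1350), (10, 44, 1397), (12, 61, 1362), (14, 80, 1419), (16, 78, 1451), (18, 94, 1472), (20, 112, 1478), (22, 128, 1481), (24, 159, 1507), (26, 177, 1484), (28, 196, 1507), (30, 207, 1471), (32, 223, 1468), (34, 248, 1472), (36, 251, 1445), (38, 267, 1429)]
```

View pics/x13.png

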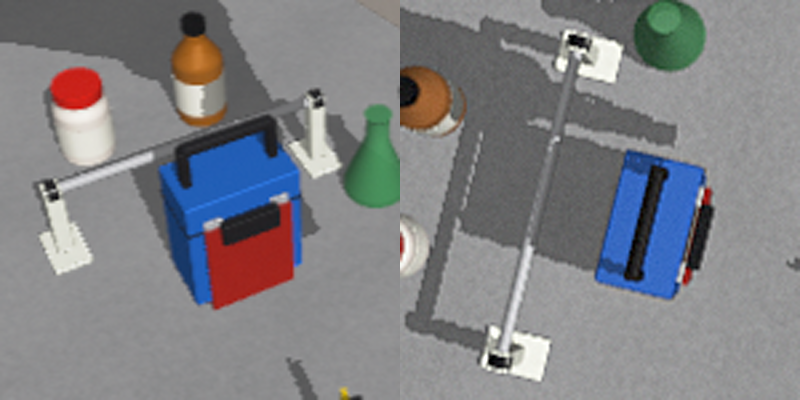

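```bash
python3 - <<'E'
from h import *
b=cv2.imread('pics/t13.png'); g=b.max(axis=2)
K=(g<40).astype(np.uint8); K[:,:234]=0; K[:,256:]=0; K[:195]=0; K[240:]=0
m=biggest(K,(243,218)); ys,xs=np.where(m); c=(xs.mean(),ys.mean()); print(c,m.sum())
G=at('top',c,.118)[:2]; p=np.array([.52835,.0625]); a=1.31; u=np.array([np.cos(a),np.sin(a)])
print('grip centre',G,'case x in be',(p-G)@u-.006,'lat',(p-G)@[-u[1],u[0]])
q=proj('top',T((*(G+.006*u),a),[[0,.03,.122],[0,-.03,.122],[-.012,.03,.122],[-.012,-.03,.122],[-.012,.03,.096],[-.012,-.03,.096]])); print(q.mean(0).round(1),q.round(1).tolist(),xs.min(),xs.max(),ys.min(),ys.max())
(_,_),(w,h),ang=cv2.minAreaRect(np.c_[xs,ys].astype(np.int32)); print(w,h,ang)
E
```

```text
(np.float64(241.90425531914894), np.float64(218.51063829787233)) 94
grip centre [0.51534626 0.01825531] case x in be 0.04010156920453145 lat -0.0011555269927693537
[242.8 218.7] [[236.4, 230.2], [242.4, 205.6], [241.3, 231.4], [247.3, 206.8], [241.6, 231.2], [247.4, 207.2]] 238 246 207 230
3.8805696964263916 23.768489837646484 14.03624439239502
```

```bash
python3 -c "
from h import *
print(workorder.job_done())"
```

```text
the job is handed in; nothing more can be done
None
```

The case now stands level on the book-end's blade, with its front close to the upright, and the job is handed in at about 22.5 s on the clock; no verdict was returned.

**What I did:**
- I tipped the case back with the handle bar loosely between the fingers until it leaned on the rail by itself, at about 36°.
- I carried the red book-end over, slid its blade under the case to about 8 mm short of the rear edge, and let go.
- I then lowered the case with the fingers loosely around the bar again and moved the arm well clear.

**Last camera checks:**

| Quantity | Measured | Allowed |
|---|---|---|
| Case middle ahead of the upright's inner face | 40–41 mm | 33–45 mm |
| Case off the book-end's centre line | 1–4 mm | 15 mm |
| Case out of square with the book-end | 1–2° | 8° |

- **Level:** the case looks upright, but my tilt check only narrows it to about 0–4°. I did not confirm the 2° limit directly.
- **Bystanders:** the bottle, jar and flask look upright and unmoved in the final pictures. I did not measure their positions.
- **Disagreements:** the side-only and top-only estimates of the leaning case differed by about 5 mm and 4°. The combined estimate matched the wrist view to 1–2 pixels. Side-view pose fits made while the arm or book-end hid part of the case were unreliable, so I did not use them.

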